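# Eject a pump valve ball into its tray and hold it over the light pad

### The arm

A 6-joint arm with a two-finger parallel gripper is mounted at the origin on the work surface. World frame = base frame: x ahead of the robot, y to its left, z up, the work surface at z = 0. Lengths are in m, angles in degrees, forces in N, time in s.
With the tool pointing down it reaches from about 0.4 to 0.825 m from the base axis. Payload 7 kg.
Tool frame: the origin (TCP) lies at the very end of the fingers, on their centre line; the grasp point (between the pads) lies 19 mm behind it; z points along the fingers, y is the line along which they close (so a half turn about z gives the same grasp; the last joint's range is limited). The gripper opens to 88 mm and grips with 3 to 60 N. Pads are 19 mm wide; open, the fingers measure 130 mm over their backs; the gripper's body (78 mm by 193 mm) begins 47 mm behind the grasp point.
Start: joints at [-59.639, 20.546, 0.682, 0, -70.136, -16.507], TCP at [0.162, -0.655, 0.227] pointing down, gripper open.
Joint ranges: [-176.03, 176.03], [-82.01, 121.73], [-58.28, 71.71], [-173.87, 95.51], [-174.79, -0.11], [-173.66, 173.66]. Speed limits (degrees/s): [136.94, 136.94, 172.46, 180, 180, 180].

### API

Orientations are given as [roll, pitch, yaw] about the fixed x, y, z axes, in that order (R = Rz(yaw) Ry(pitch) Rx(roll)).
In Python, from plant import ctrl gives the robot as it stands.
- The arm moves only by the tool carry_out, never from a script. Its argument "deltas" is a list that holds one entry, the list of rows, each a list of 5 numbers: the shift along the tool's x, y, z scaled (see below), then the turn about the tool's z scaled (see below), then the opening, from -1 (shut) to 1 (fully open). A call has 1 to 5 rows; each row is the pose to reach, as a shift and turn from the pose commanded when the call began, along the tool's axes at that moment, turning the shorter way round; what a row does not reach only later rows make up. The controller multiplies each number of a shift by 20 cm and each number of a turn by 2 pi rad. A row lasts 1/10 s, in which the tool goes at most 50 mm and 8.59 degrees, less where a joint would pass 70% of its speed; a pose out of reach is approached as far as the arm can. A call with a number of a shift or a turn outside -1 to 1 is refused whole. A call with a gripper value outside its range is refused whole. The fingers move at their own pace and stop on an object; the grip force is fixed at half the most. Time passes only in rows, so rows that repeat a pose let the fingers close. It gives the time, the measured TCP pose, the force, the opening and the grip force at its end, in the units of the state.
- ctrl.get_obs(): the state, without advancing time (a new reading comes with each control period).
- ctrl.snapshot(name): name is "side" or "top"; returns a dict with "color" (480x640x3 uint8, red, green, blue), "camera_matrix" (3x3 intrinsics, pixels), "R" (3x3) and "t" (3): a world point X has camera coordinates R X + t. Camera axes: x right, y down, z forward; pixel columns grow to the right and rows downward; lengths in m; the calibration is good to about 2 mm. A picture is of the moment at which its call begins. There is no depth.
- ctrl.close_job(): hands the job in; it is judged then, once.
Trained networks look in a picture, given as the dict that the camera call returned (one of the last four; its "shot" number tells which), for a name from the list of things; names that differ only in an ending like _2 or _b are one class to them, and where a whole thing is asked for, a point or a joint stands for the part that bears it (a point fixed in the world has none). Each returns a list of dicts, best first, with "p" (0 to 1); they miss things now and then, are a little off and sometimes report something else, mostly with a low value. They report only what shows in the picture. A call takes as long as a camera call. They do not tell look-alikes from the thing itself.
- ctrl.search_frame(picture, name): "centre" ([column, row] in pixels, amid what is visible of it).
- ctrl.silhouettes(picture, name): "mask" (480x640 bool, what is visible of it) and "centre" ([column, row] in pixels, amid what is visible of it).
- ctrl.spot_point(picture, name): "centre" ([column, row] in pixels: a listed point, or the origin of a listed thing).
The state is a dict: "clock": time; "joint_pos": joint angles; "qvel": joint speeds; "tau": joint torques, N m; "tool_pos": TCP position; "orientation": TCP orientation; "force": force on the tool from outside, world axes, zero at the start; "moment": the same for the moment, N m; "opening": finger opening in m; "gripper_force": force on a finger pad.
Only numpy, scipy, OpenCV 4.12 (cv2) and the standard library are available. Lean on these libraries where they do the work, as an engineer would, in place of code of your own. Each camera call takes 0.05 s, during which the arm holds its last target. There are 200 camera calls.

### The job

Push the yellow paddle of the ball ejector so that the red valve ball rolls out into the pocket of the blue-and-white tray, then let the slide spring back. Pick the tray up by its orange fin and carry it, level enough that the ball stays in its pocket, to the light pad, and finish with the gripper still holding it, level and motionless, the ball pocket over the middle of the lit face, the tray's underside about 10 cm above it. Never touch the ball with the robot, and leave the two bottles and the wrench alone.

Things in the scene. Friction and masses are not known exactly. Their poses are not given: they have to be found in the camera images.
- ejector: Ball ejector, bolted down: open-topped steel trough between blue walls, 84 mm long (x -84 to 0), 70 wide, 48 tall at its rear block. Origin on the bench under the trough's exit edge; +x is the direction in which the ball is pushed out, z up. The trough floor is 22 mm up at the exit and slopes down 5 degrees to the rear, so the ball rests against the slide until pushed over the edge.
- slide (a joint): Travel of the ejector's spring slide in m: 0 at rest, 0.036 pressed fully home, moving along the ejector's +x. The spring pushes back with 2 N at rest and 5.6 N fully home and returns the slide by itself. The ball goes over the edge at about 0.028.
- paddle (a point): Centre of the rear (-x of the ejector) face of the slide's yellow paddle, the face to push on; moves with the slide, axes as the ejector's. The paddle is an upright plate 8 mm thick, 44 wide (along y), from 12 to 68 mm above the bench; this point is 45 mm up, 131 mm behind the exit edge at rest. The bench behind it is free.
- ball_center (a point): Centre of the red valve ball, 22 mm in diameter, 30 g; it starts in the ejector's trough, resting against the slide.
- tray_grip (a point): Grip point of the loose tray, 45 mm above its underside, in its upright orange fin: 14 mm thick (along tray y), 36 long (x), top 62 mm up; grasp it from above across its thickness. Axes are the tray's: z up, -x to the pocket. Tray 126 mm long (x -76 to +50 from here), 56 wide, 160 g, balanced near the fin. It starts on the bench, pocket end at the ejector's exit, x about along the ejector's x.
- pocket (a point): Middle of the floor of the tray's square pocket, 48 mm from the fin along the tray's -x and 6 mm above the tray's underside. The pocket is 50 mm square inside, a slightly dished white floor in a blue rim; the rim's top is 17 mm above the tray's underside.
- pad_center (a point): Middle of the lit white face of the light pad, 16 mm above the bench. The pad is a dark plate 150 mm square, fixed to the bench, the lit face 120 mm square. z up.
- solvent: Bystander: clear solvent bottle with a blue cap, 64 mm across, 130 mm tall; origin at the centre of its underside.
- amber: Bystander: amber jar with an orange cap, 60 mm across, 110 mm tall; origin at the centre of its underside.
- wrench: Bystander: steel wrench 130 mm long lying flat on the bench, between the robot and the ejector; origin at its middle, long axis x.
There are look-alikes about, which are no part of the job. Of the things that look like the part that bears pad_center, take the one that is farthest from the robot's base at the start.

How it is judged (in metres and radians):
On the way, in this order (a step that is already met when the one before it is completed fails the run):
1. the ball lies in the tray's pocket while the tray still stands on the bench, and the slide has sprung back (x of ball_center in the frame of pocket between -0.021 and 0.021 m and y of ball_center in the frame of pocket between -0.021 and 0.021 m and z of ball_center in the frame of pocket below 0.018 m and height (world z) of tray_grip below 0.052 m and value of joint slide below 0.006 m), for 0.2 s.
2. the tray is lifted clear with the ball in it (height (world z) of tray_grip above 0.075 m and distance between ball_center and pocket below 0.032 m), for 0.1 s.
At the end, for the whole second after the job is handed in: The gripper holds the tray still (under 30 mm/s) and level (within 8 degrees), the pocket's middle within 30 mm of the light pad's middle seen from above and the tray's underside 60 to 140 mm above the lit face, the ball inside the pocket, the slide sprung back (horizontal distance between pocket and pad_center below 0.03 m and z of pocket in the frame of pad_center between 0.066 and 0.146 m and angle between tray_grip's own z axis and vertical below 0.14 rad and x of ball_center in the frame of pocket between -0.021 and 0.021 m and y of ball_center in the frame of pocket between -0.021 and 0.021 m and z of ball_center in the frame of pocket below 0.018 m and contact force between the fingers and tray above 0.5 N and linear speed of tray below 0.03 m/s and value of joint slide below 0.006 m); the arm keeps its last pose, push and grip.
It fails at once if the robot touches the ball (contact force between any of the fingers, the arm and ball above 0.2 N).
It fails at once if the tray is tipped by more than 25 degrees (angle between tray_grip's own z axis and vertical above 0.44 rad).
It fails at once if a bottle or the wrench is moved by more than 25 mm (distance of any of solvent, amber, wrench from where it was at the start of the episode above 0.025 m).
It also fails if it takes over 67 s, if anything falls off the work surface, if the arm or the gripper's body presses on something with over 40 N, if the wrist force passes 120 N, or if a joint passes its speed limit or range.

## Working session

There is one attempt and no reset: what is moved stays moved. The work goes in short steps, Python scripts to look and compute and a tool call to move; the robot and the scene stay as the last step left them, time stands still between calls to the robot, and variables do not carry over. Pictures are saved under pics/ and viewed, at most 10 in all, crops included, and the job is handed in when it is done.

Besides the shell and the picture viewer there is one more tool, called as name(argument=value, ...), one argument or row to a line, values as JSON. carry_out: Moves the arm, as the interface text tells. Its arguments: {"type":"object","properties":{"deltas":{"type":"array"}},"required":["deltas"]}

```bash
mkdir -p pics; ls; cat > h.py <<'E'
import numpy as np, cv2, json
from plant import ctrl
from scipy.spatial.transform import Rotation as Ro
def ray(s,px):
    d=np.linalg.inv(s["camera_matrix"])@[px[0],px[1],1.]; R=np.array(s["R"]);return -R.T@s["t"], R.T@d
def at_z(s,px,z):
    c,d=ray(s,px); return (c+d*(z-c[2])/d[2]).round(4)
def proj(s,X):
    p=s["camera_matrix"]@(np.array(s["R"])@X+s["t"]); return (p[:2]/p[2]).round(1)
def tri(s1,p1,s2,p2):
    A=np.zeros((3,3));b=np.zeros(3)
    for s,p in((s1,p1),(s2,p2)):
        c,d=ray(s,p);d=d/np.linalg.norm(d);P=np.eye(3)-np.outer(d,d);A+=P;b+=P@c
    return np.linalg.solve(A,b).round(4)
def save(n,im): cv2.imwrite("pics/"+n,cv2.cvtColor(np.ascontiguousarray(im),cv2.COLOR_RGB2BGR))
E
python3 - <<'E'
from h import *
t=ctrl.snapshot("top"); s=ctrl.snapshot("side")
save("top0.png",t["color"]);save("side0.png",s["color"])
Z=dict(ejector=0,paddle=.045,ball_center=.033,tray_grip=.045,pocket=.006,pad_center=.016,solvent=0,amber=0,wrench=0)
for n,z in Z.items():
    for l,k in(("T",t),("S",s)):
        print(n,l,[(round(float(r["p"]),2),np.round(r["centre"]).tolist(),at_z(k,r["centre"],z)[:2].tolist()) for r in ctrl.spot_point(k,n)[:4]])
o=ctrl.get_obs();print({k:np.round(o[k],3).tolist() for k in("clock","tool_pos","orientation","opening","force")})
E
```

```text
pics
ejector T [(0.66, [282.0, 246.0], [0.5265, 0.0666])]
ejector S [(0.75, [324.0, 289.0], [0.5228, 0.0669])]
paddle T [(0.82, [225.0, 233.0], [0.5502, 0.1946]), (0.32, [421.0, 239.0], [0.5454, -0.2578])]
paddle S [(0.82, [287.0, 307.0], [0.5542, 0.189])]
ball_center T [(0.45, [271.0, 244.0], [0.5281, 0.0903])]
ball_center S [(0.55, [319.0, 279.0], [0.5268, 0.0812])]
tray_grip T [(0.69, [316.0, 257.0], [0.4998, -0.0159])]
tray_grip S [(0.68, [342.0, 250.0], [0.5051, -0.0063])]
pocket T [(0.64, [294.0, 254.0], [0.5078, 0.0374])]
pocket S [(0.58, [332.0, 278.0], [0.5138, 0.0367])]
pad_center T [(0.77, [441.0, 354.0], [0.2784, -0.3112]), (0.71, [206.0, 339.0], [0.3052, 0.2352]), (0.59, [422.0, 243.0], [0.5393, -0.2672])]
pad_center S [(0.97, [352.0, 203.0], [0.54, -0.2686]), (0.79, [464.0, 205.0], [0.2789, -0.3206]), (0.79, [430.0, 361.0], [0.3108, 0.2302])]
solvent T [(0.59, [372.0, 142.0], [0.7847, -0.1468])]
solvent S [(0.57, [239.0, 218.0], [0.7899, -0.1623])]
amber T [(0.69, [271.0, 139.0], [0.7864, 0.1006])]
amber S [(0.63, [187.0, 283.0], [0.785, 0.1101])]
wrench T [(0.66, [314.0, 301.0], [0.3965, -0.0117])]
wrench S [(0.59, [398.0, 276.0], [0.3931, -0.0093])]
{'clock': 1.0, 'tool_pos': [0.162, -0.655, 0.227], 'orientation': [-179.999, -0.001, -166.148], 'opening': 0.087, 'force': [0.565, 0.407, 0.881]}
```

View pics/top0.png

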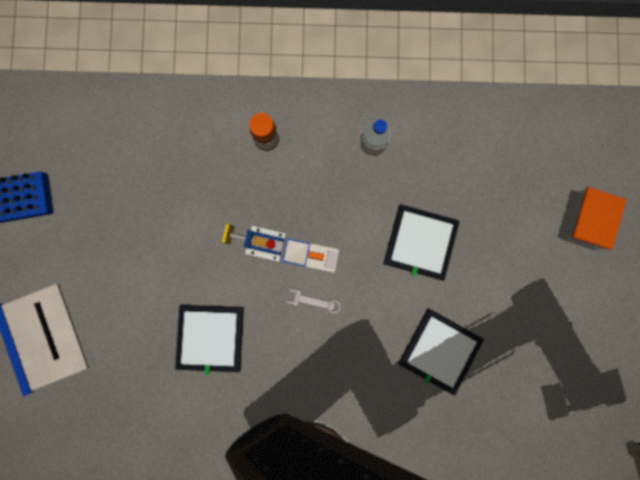

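View pics/side0.png

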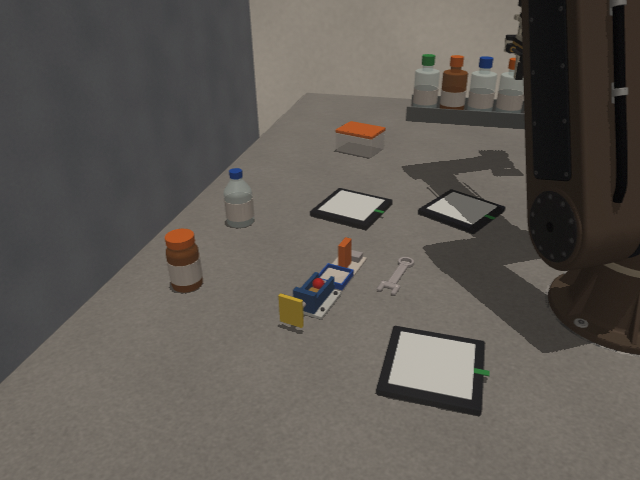

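```bash
python3 - <<'E'
from h import *
t=ctrl.snapshot("top"); s=ctrl.snapshot("side")
c=cv2.resize(t["color"][200:290,200:460],None,fx=3,fy=3,interpolation=cv2.INTER_CUBIC)
d=cv2.resize(s["color"][170:330,250:510],None,fx=3,fy=2,interpolation=cv2.INTER_CUBIC)
save("crop0.png",np.vstack([c,d]))
# rough frame: yaw from masks
for n in("paddle","tray_grip","pad_center","ball_center"):
  for k in(t,s):
    for m in ctrl.silhouettes(k,n)[:3]:
        r=cv2.minAreaRect(np.argwhere(m["mask"])[:,::-1].astype(np.float32));print(n,round(float(m["p"]),2),[np.round(x,1) for x in r],m["mask"].sum())
for n in("ejector","paddle","ball_center","tray_grip","pocket","pad_center"):
    a=ctrl.spot_point(t,n);b=ctrl.spot_point(s,n)
    print(n,[tri(t,x["centre"],s,y["centre"]).tolist() for x in a for y in b][:9])
E
```

```text
paddle 0.76 [array([245. , 234.5]), array([45.6, 20.3]), np.float64(4.8)] 371
paddle 0.55 [array([310.5, 254.2]), array([54.3, 25.2]), np.float64(11.6)] 1305
paddle 0.92 [array([293.7, 302.2]), array([32.7, 43.2]), np.float64(23.8)] 673
tray_grip 0.95 [array([310.5, 254.5]), array([53.3, 24.3]), np.float64(11.3)] 1250
tray_grip 0.72 [array([343.4, 264.2]), array([30.8, 48.6]), np.float64(36.9)] 1183
tray_grip 0.39 [array([308.7, 301.2]), array([42.7, 68.6]), np.float64(57.8)] 1946
pad_center 0.83 [array([421.5, 243. ]), array([63.8, 66.2]), np.float64(15.1)] 3991
pad_center 0.63 [array([440.5, 352.2]), array([65.4, 68. ]), np.float64(27.6)] 4195
pad_center 0.6 [array([209.3, 338.7]), array([66.4, 69.1]), np.float64(4.3)] 4328
pad_center 0.95 [array([434.7, 369. ]), array([106.5,  73. ]), np.float64(11.0)] 7254
pad_center 0.86 [array([461. , 209.9]), array([80.5, 37.5]), np.float64(20.6)] 2257
pad_center 0.59 [array([350.6, 207.6]), array([76.8, 36.2]), np.float64(13.7)] 2129
ball_center 0.37 [array([271. , 243.5]), array([9., 8.]), np.float64(90.0)] 75
ball_center 0.49 [array([317.7, 282.6]), array([10.7, 11.2]), np.float64(26.6)] 105
ejector [[0.5266, 0.069, 0.0003]]
paddle [[0.4942, 0.1506, 0.2312], [0.5202, 0.1811, 0.0875]]
ball_center [[0.5294, 0.0914, 0.039]]
tray_grip [[0.5038, -0.011, 0.0467]]
pocket [[0.5119, 0.0372, 0.009], [0.591, -0.3366, -0.2569]]
pad_center [[0.4094, -0.243, 0.0664], [0.5399, -0.2676, 0.0114], [0.4465, -0.3711, -0.5053], [0.3155, 0.1769, 0.2549], [0.3915, 0.188, 0.2588], [0.3081, 0.2321, 0.0208], [0.491, -0.0791, 0.2157], [0.6253, -0.1389, 0.1087], [0.5492, -0.0798, -0.1142]]
```

View pics/crop0.png

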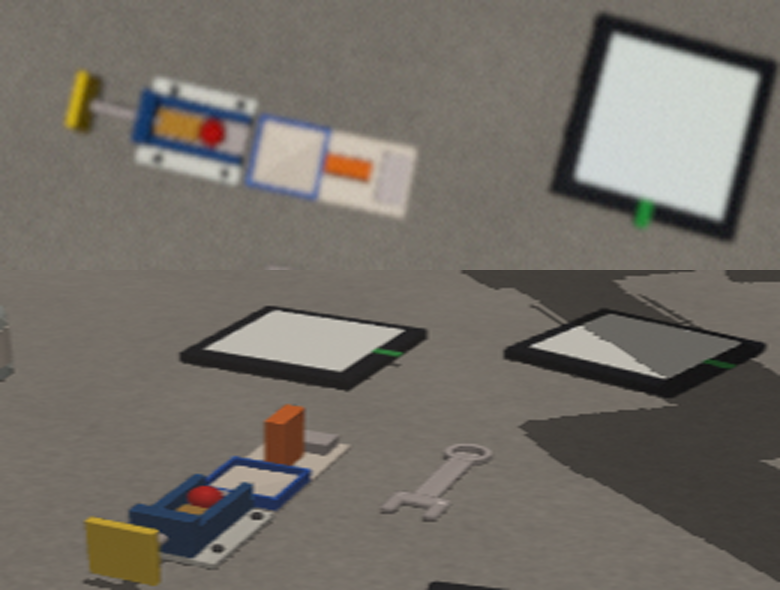

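```bash
cat >> h.py <<'E'
def moves(p,yaw,wps):
    """scaled tool deltas through waypoints (x,y,z,yaw) from commanded p,yaw"""
    p=np.array(p)
    for w in wps:
        R=Ro.from_euler("xyz",[180,0,yaw],degrees=True)
        d=R.inv().apply(np.array(w[:3])-p)/.2
        turn=-((w[3]-yaw+180)%360-180)/360
        print(w,"->",d.round(3).tolist(),round(turn,4)); p,yaw=np.array(w[:3]),w[3]
E
python3 - <<'E'
from h import *
moves([.162,-.655,.227],-166.148,[(.27,-.53,.227,-134),(.40,-.38,.227,-101.4),(.5,-.21,.227,-101.4),(.55,-.02,.227,-101.4),(.565,.14,.227,-101.4),(.56,.234,.14,-101.4),(.56,.234,.03,-101.4)])
E
```

```text
(0.27, -0.53, 0.227, -134) -> [-0.674, 0.478, 0.0] -0.0893
(0.4, -0.38, 0.227, -101.4) -> [-0.991, 0.053, 0.0] -0.0906
(0.5, -0.21, 0.227, -101.4) -> [-0.932, -0.322, -0.0] -0.0
(0.55, -0.02, 0.227, -101.4) -> [-0.981, -0.057, -0.0] -0.0
(0.565, 0.14, 0.227, -101.4) -> [-0.799, 0.085, 0.0] -0.0
(0.56, 0.234, 0.14, -101.4) -> [-0.456, 0.117, 0.435] -0.0
(0.56, 0.234, 0.03, -101.4) -> [0.0, -0.0, 0.55] -0.0
```

Top view: the paddle is at (227,234), the ball at (271,244), the pocket at (295,252) and the fin at (316,256). Three pads could be taken for the light pad: (422,243), (441,352) and (209,338), at about 0.60, 0.42 and 0.39 m from the base. I choose (422,243), the farthest, and the crop confirms it. The paddle stands free to the rear of the ejector.

carry_out(
  deltas=[
    [[-0.674,0.478,0,-0.0893,-1],[-0.674,0.478,0,-0.0893,-1],[-0.674,0.478,0,-0.0893,-1],[-0.674,0.478,0,-0.0893,-1],[-0.674,0.478,0,-0.0893,-1]],
  ],
)

```text
clock: 2.6
tool_pos: [0.2713, -0.5287, 0.2273]
orientation: [-179.9, 0.0, -133.7]
force: [-0.3, 0.1, -0.3]
opening: 0.0532
gripper_force: 0.0
```

carry_out(
  deltas=[
    [[-0.991,0.053,0,-0.0906,-1],[-0.991,0.053,0,-0.0906,-1],[-0.991,0.053,0,-0.0906,-1],[-0.991,0.053,0,-0.0906,-1],[-0.991,0.053,0,-0.0906,-1]],
  ],
)

```text
clock: 3.1
tool_pos: [0.4026, -0.3778, 0.2268]
orientation: [-179.9, 0.0, -101.1]
force: [-0.3, -0.8, 0.1]
opening: 0.0133
gripper_force: 0.0
```

carry_out(
  deltas=[
    [[-0.932,-0.322,0,0,-1],[-0.932,-0.322,0,0,-1],[-0.932,-0.322,0,0,-1],[-0.932,-0.322,0,0,-1],[-0.932,-0.322,0,0,-1]],
  ],
)

```text
clock: 3.6
tool_pos: [0.5019, -0.2076, 0.2266]
orientation: [-180.0, 0.0, -101.3]
force: [0.2, -0.9, 0.5]
opening: 0.0002
gripper_force: 0.0
```

carry_out(
  deltas=[
    [[-0.981,-0.057,0,0,-1],[-0.981,-0.057,0,0,-1],[-0.981,-0.057,0,0,-1],[-0.981,-0.057,0,0,-1],[-0.981,-0.057,0,0,-1]],
  ],
)

```text
clock: 4.1
tool_pos: [0.551, -0.0173, 0.2264]
orientation: [-180.0, 0.0, -101.3]
force: [0.1, -0.0, 0.8]
opening: 0.0002
gripper_force: 0.0
```

carry_out(
  deltas=[
    [[-0.8,0.085,0,0,-1],[-0.8,0.085,0,0,-1],[-0.8,0.085,0,0,-1],[-0.8,0.085,0,0,-1],[-0.8,0.085,0,0,-1]],
  ],
)

```text
clock: 4.6
tool_pos: [0.5648, 0.1405, 0.2261]
orientation: [180.0, -0.0, -101.4]
force: [-0.7, -0.6, 0.2]
opening: 0.0007
gripper_force: 0.0
```

carry_out(
  deltas=[
    [[-0.456,0.117,0,0,-1],[-0.456,0.117,0.435,0,-1],[-0.456,0.117,0.435,0,-1],[-0.456,0.117,0.435,0,-1],[-0.456,0.117,0.435,0,-1]],
  ],
)

```text
clock: 5.1
tool_pos: [0.5597, 0.2321, 0.1389]
orientation: [179.9, -0.1, -101.5]
force: [-0.8, -0.8, 1.1]
opening: 0.0005
gripper_force: 0.0
```

carry_out(
  deltas=[
    [[0,0,0.15,0,-1],[0,0,0.3,0,-1],[0,0,0.45,0,-1],[0,0,0.55,0,-1],[0,0,0.55,0,-1]],
  ],
)

```text
clock: 5.6
tool_pos: [0.5595, 0.2318, 0.0288]
orientation: [179.9, -0.1, -101.5]
force: [-0.2, -0.1, 1.3]
opening: 0.0005
gripper_force: 0.0
```

```bash
python3 - <<'E'
from h import *
t=ctrl.snapshot("top"); s=ctrl.snapshot("side")
c=cv2.resize(t["color"][200:290,190:390],None,fx=4,fy=3,interpolation=cv2.INTER_CUBIC)
d=cv2.resize(s["color"][210:350,240:440],None,fx=4,fy=2.3,interpolation=cv2.INTER_CUBIC)
save("low.png",np.vstack([c,d[:320]]))
for l,k in(("T",t),("S",s)):
  for n,z in dict(paddle=.045,ejector=0,pocket=.006,tray_grip=.045).items():
    print(l,n,[(round(float(r["p"]),2),np.round(r["centre"]).tolist(),at_z(k,r["centre"],z)[:2].tolist()) for r in ctrl.spot_point(k,n)[:2]])
o=ctrl.get_obs();print(o["tool_pos"],o["clock"],o["force"])
E
```

```text
T paddle [(0.69, [223.0, 231.0], [0.5549, 0.1982])]
T ejector [(0.92, [281.0, 246.0], [0.5248, 0.068])]
T pocket [(0.7, [317.0, 252.0], [0.5129, -0.0177]), (0.58, [296.0, 254.0], [0.5062, 0.0333])]
T tray_grip [(0.55, [318.0, 253.0], [0.5079, -0.0194])]
S paddle [(0.76, [287.0, 308.0], [0.5521, 0.1934])]
S ejector [(0.71, [333.0, 279.0], [0.5135, 0.0309]), (0.64, [325.0, 290.0], [0.5193, 0.069])]
S pocket [(0.72, [332.0, 275.0], [0.5158, 0.0256])]
S tray_grip [(0.68, [344.0, 251.0], [0.5004, -0.0052])]
[0.55967669 0.23428857 0.03026995] 6.1 [0.07014251 0.24108372 1.03844388]
```

View pics/low.png

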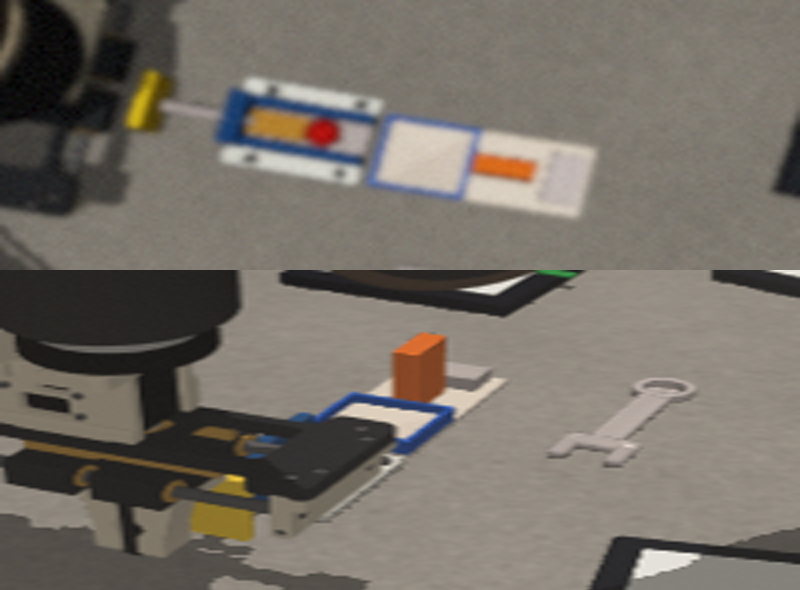

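The picture shows the closed fingers standing behind the yellow paddle at about (222,233), with the line of the push free and the ball at (271,244).

carry_out(
  deltas=[
    [[0.04,0,0,0,-1],[0.08,0,0,0,-1],[0.11,0,0,0,-1],[0.12,0,0,0,-1],[0.12,0,0,0,-1]],
  ],
)

```text
clock: 6.6
tool_pos: [0.5547, 0.21, 0.0296]
orientation: [180.0, -0.0, -101.4]
force: [0.4, -0.1, -0.3]
opening: 0.0005
gripper_force: 0.0
```

carry_out(
  deltas=[
    [[0.02,0,0,0,-1],[0.04,0,0,0,-1],[0.06,0,0,0,-1],[0.075,0,0,0,-1],[0.075,0,0,0,-1]],
  ],
)

```text
clock: 7.1
tool_pos: [0.5518, 0.1957, 0.0296]
orientation: [-180.0, 0.0, -101.4]
force: [0.6, 2.6, -2.3]
opening: 0.0007
gripper_force: 1.3
```

```bash
python3 - <<'E'
from h import *
for i in range(2):
  t=ctrl.snapshot("top"); o=ctrl.get_obs();print(o["tool_pos"],o["clock"],o["force"])
for n,z in dict(paddle=.045,ball_center=.033).items():
    print(n,[(round(float(r["p"]),2),np.round(r["centre"]).tolist(),at_z(t,r["centre"],z)[:2].tolist()) for r in ctrl.spot_point(t,n)[:2]])
E
```

```text
[0.55179954 0.19579429 0.0296031 ] 7.15 [ 0.40126087  1.51996211 -1.26316778]
[0.55180217 0.19586522 0.02959548] 7.2 [-0.52402404  3.40748844 -1.30523695]
paddle [(0.57, [227.0, 235.0], [0.5459, 0.1897])]
ball_center [(0.75, [314.0, 304.0], [0.3922, -0.0122]), (0.5, [276.0, 245.0], [0.5248, 0.0768])]
```

carry_out(
  deltas=[
    [[0.015,0,0,0,-1],[0.03,0,0,0,-1],[0.045,0,0,0,-1],[0.06,0,0,0,-1],[0.075,0,0,0,-1]],
  ],
)

```text
clock: 7.8
tool_pos: [0.5488, 0.181, 0.0296]
orientation: [-180.0, 0.0, -101.4]
force: [-1.3, 5.2, -0.9]
opening: 0.0008
gripper_force: 2.5
```

```bash
python3 - <<'E'
from h import *
for i in range(2):
  t=ctrl.snapshot("top"); o=ctrl.get_obs();print(o["tool_pos"],o["clock"],o["force"])
  m=cv2.inRange(cv2.cvtColor(t["color"][225:275,240:340],cv2.COLOR_RGB2HSV),(0,150,60),(5,255,255))|cv2.inRange(cv2.cvtColor(t["color"][225:275,240:340],cv2.COLOR_RGB2HSV),(172,150,60),(180,255,255))
  p=np.argwhere(m).mean(0)[::-1]+[240,225];print(m.sum()//255,p,at_z(t,p,.033))
E
```

```text
[0.54862755 0.18058942 0.02959438] 7.85 [-0.57048308  3.44839783 -0.21722571]
51 [280.07843137 246.01960784] [0.5236 0.0685 0.033 ]
[0.54866478 0.18070293 0.02959389] 7.9 [-0.7532549   4.1186513  -0.74946513]
52 [280.5        246.11538462] [0.5234 0.0675 0.033 ]
```

carry_out(
  deltas=[
    [[0.01,0,0,0,-1],[0.02,0,0,0,-1],[0.03,0,0,0,-1],[0.035,0,0,0,-1],[0.035,0,0,0,-1]],
  ],
)

```text
clock: 8.4
tool_pos: [0.5473, 0.1743, 0.0296]
orientation: [180.0, 0.0, -101.4]
force: [-0.0, 4.7, -0.7]
opening: 0.0006
gripper_force: 2.4
```

```bash
cat >> h.py <<'E'
def ball(t):
  hsv=cv2.cvtColor(t["color"][225:275,240:340],cv2.COLOR_RGB2HSV)
  m=cv2.inRange(hsv,(0,150,60),(5,255,255))|cv2.inRange(hsv,(172,150,60),(180,255,255))
  p=np.argwhere(m).mean(0)[::-1]+[240,225];print(m.sum()//255,p,at_z(t,p,.033),at_z(t,p,.017))
E
python3 - <<'E'
from h import *
for i in range(2):
  t=ctrl.snapshot("top"); o=ctrl.get_obs();print(o["tool_pos"],o["clock"],o["force"]); ball(t)
E
```

```text
[0.54730989 0.17431129 0.02956496] 8.45 [-0.86184192  4.86229225 -0.4540334 ]
39 [301.53846154 252.35897436] [0.5098 0.0184 0.033 ] [0.5107 0.0189 0.017 ]
[0.54735781 0.17434145 0.02957819] 8.5 [-0.96398178  4.66939495 -0.47921033]
43 [301.41860465 252.97674419] [0.5084 0.0186 0.033 ] [0.5093 0.0192 0.017 ]
```

Ball is in the pocket. Back off and rise.

carry_out(
  deltas=[
    [[-0.06,0,0,0,-1],[-0.15,0,0,0,-1],[-0.28,0,0,0,-1],[-0.4,0,0,0,-1],[-0.4,0,0,0,-1]],
  ],
)

```text
clock: 9.0
tool_pos: [0.564, 0.2558, 0.0294]
orientation: [-180.0, -0.0, -101.2]
force: [0.3, -1.0, 0.3]
opening: 0.0004
gripper_force: 0.0
```

carry_out(
  deltas=[
    [[0,0,-0.25,0,-1],[0,0,-0.5,0,-1],[0,0,-0.75,0,-1],[0,0,-0.85,0,-1],[0,0,-0.85,0,-1]],
  ],
)

```text
clock: 9.5
tool_pos: [0.5646, 0.2536, 0.2039]
orientation: [-179.7, 0.2, -101.4]
force: [-0.3, 0.6, -0.6]
opening: 0.0004
gripper_force: 0.0
```

```bash
python3 - <<'E'
from h import *
for i in range(2):
  t=ctrl.snapshot("top");s=ctrl.snapshot("side"); o=ctrl.get_obs();ball(t)
print(o["tool_pos"],o["clock"],o["force"],o["orientation"])
for l,k in(("T",t),("S",s)):
  for n,z in dict(paddle=.045,pocket=.006,tray_grip=.045,ball_center=.017).items():
    print(l,n,[(round(float(r["p"]),2),np.round(r["centre"]).tolist(),at_z(k,r["centre"],z)[:2].tolist()) for r in ctrl.spot_point(k,n)[:2]])
# orange fin top from top view
hsv=cv2.cvtColor(t["color"][225:285,280:345],cv2.COLOR_RGB2HSV)
m=cv2.inRange(hsv,(7,150,80),(20,255,255)); r=cv2.minAreaRect((np.argwhere(m)[:,::-1]+[280,225]).astype(np.float32))
print(r,at_z(t,r[0],.062),at_z(t,r[0],.05))
m=ctrl.silhouettes(t,"tray_grip")[0]["mask"]; r=cv2.minAreaRect(np.argwhere(m)[:,::-1].astype(np.float32));print(r,at_z(t,r[0],.01))
c=cv2.resize(t["color"][200:290,190:390],None,fx=4,fy=3,interpolation=cv2.INTER_CUBIC)
d=cv2.resize(s["color"][210:350,240:440],None,fx=4,fy=2.3,interpolation=cv2.INTER_CUBIC)
save("after.png",np.vstack([c,d[:320]]))
E
```

```text
39 [295.71794872 251.8974359 ] [0.5106 0.0319 0.033 ] [0.5115 0.0327 0.017 ]
38 [295.63157895 251.92105263] [0.5106 0.0321 0.033 ] [0.5115 0.0329 0.017 ]
[0.56232882 0.25218131 0.19802195] 9.7 [-0.09680092 -0.30668069 -0.34602606] [ 1.79888618e+02 -1.26035616e-01 -1.01388423e+02]
T paddle [(0.85, [221.0, 235.0], [0.5452, 0.2038])]
T pocket [(0.57, [295.0, 253.0], [0.5095, 0.0351])]
T tray_grip [(0.86, [317.0, 256.0], [0.5019, -0.0186])]
T ball_center [(0.62, [297.0, 253.0], [0.5095, 0.0305])]
S paddle [(0.8, [288.0, 306.0], [0.5539, 0.1858]), (0.71, [352.0, 208.0], [0.5229, -0.191])]
S pocket [(0.75, [334.0, 278.0], [0.5116, 0.0334])]
S tray_grip [(0.69, [345.0, 249.0], [0.5001, -0.0118])]
S ball_center [(0.6, [335.0, 272.0], [0.5088, 0.0303])]
((315.5384826660156, 255.3076934814453), (13.728129386901855, 5.491251468658447), 11.309932708740234) [ 0.5021 -0.0143  0.062 ] [ 0.5027 -0.0143  0.05  ]
((310.7176513671875, 254.77059936523438), (53.58182144165039, 23.753883361816406), 12.528807640075684) [ 0.5058 -0.0027  0.01  ]
```

View pics/after.png

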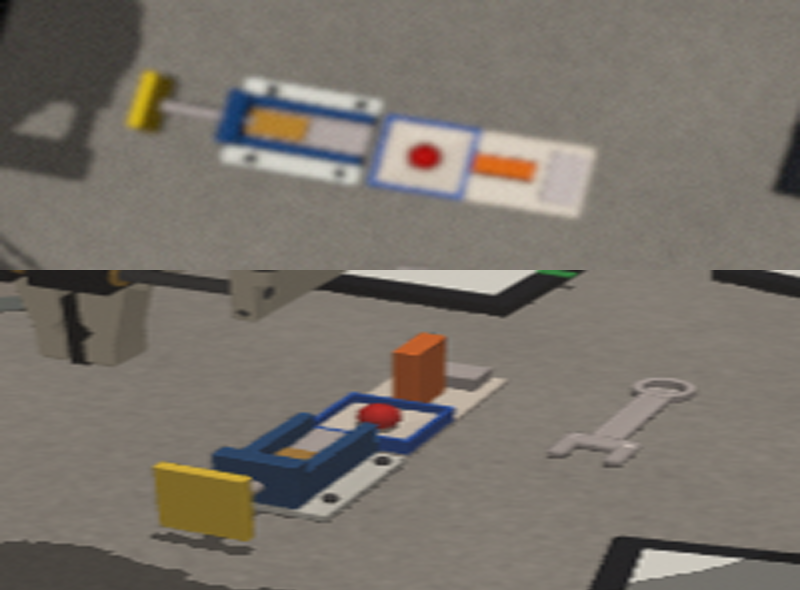

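The picture shows the ball in the middle of the pocket at (296,252), the paddle back at rest at (225,234), and the fin at (316,255).

```bash
python3 - <<'E'
from h import *
moves([.5638,.2526,.2],-101.4,[(.54,.09,.2,-101.4),(.502,-.0145,.2,-101.4),(.502,-.0145,.07,-101.4),(.502,-.0145,.026,-101.4)])
E
```

```text
(0.54, 0.09, 0.2, -101.4) -> [0.82, -0.044, -0.0] -0.0
(0.502, -0.0145, 0.2, -101.4) -> [0.55, 0.083, 0.0] -0.0
(0.502, -0.0145, 0.07, -101.4) -> [0.0, -0.0, 0.65] -0.0
(0.502, -0.0145, 0.026, -101.4) -> [0.0, -0.0, 0.22] -0.0
```

carry_out(
  deltas=[
    [[0.82,-0.044,0,0,0.4],[0.82,-0.044,0,0,0.4],[0.82,-0.044,0,0,0.4],[0.82,-0.044,0,0,0.4],[0.82,-0.044,0,0,0.4]],
  ],
)

```text
clock: 10.65
tool_pos: [0.5391, 0.0882, 0.2]
orientation: [-180.0, 0.0, -101.5]
force: [-0.2, 0.3, -0.3]
opening: 0.0349
gripper_force: 0.0
```

carry_out(
  deltas=[
    [[0.55,0.083,0,0,0.4],[0.55,0.083,0,0,0.4],[0.55,0.083,0,0,0.4],[0.55,0.083,0,0,0.4],[0.55,0.083,0,0,0.4]],
  ],
)

```text
clock: 11.15
tool_pos: [0.5023, -0.0136, 0.1998]
orientation: [-180.0, 0.0, -101.4]
force: [-0.1, 0.8, 0.2]
opening: 0.0612
gripper_force: 0.0
```

carry_out(
  deltas=[
    [[0,0,0.2,0,0.4],[0,0,0.4,0,0.4],[0,0,0.55,0,0.4],[0,0,0.6,0,0.4],[0,0,0.6,0,0.4]],
  ],
)

```text
clock: 11.65
tool_pos: [0.5013, -0.0137, 0.0784]
orientation: [179.9, -0.1, -101.3]
force: [-0.4, -0.5, -0.3]
opening: 0.0613
gripper_force: 0.0
```

```bash
python3 - <<'E'
from h import *
s=ctrl.snapshot("side");t=ctrl.snapshot("top");o=ctrl.get_obs();print(o["tool_pos"],o["clock"],o["opening"],o["orientation"])
d=cv2.resize(s["color"][150:310,260:440],None,fx=4,fy=3.6,interpolation=cv2.INTER_CUBIC)
save("pre.png",d)
E
```

```text
[ 0.50272588 -0.01359424  0.08060364] 11.75 0.061594962633133646 [-1.79926080e+02  1.49535951e-02 -1.01309847e+02]
```

View pics/pre.png

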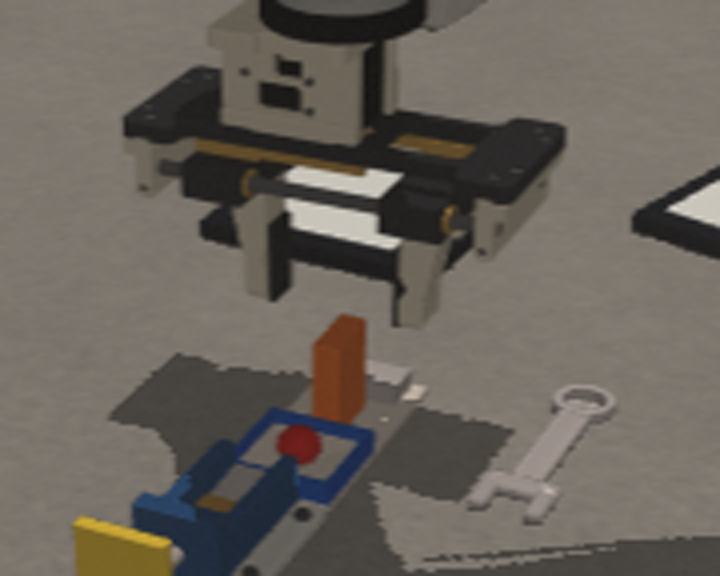

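The fingers straddle the fin at about (345,245) and the ball sits in the pocket at (334,273). Descend and grip.

carry_out(
  deltas=[
    [[0,0,0.1,0,0.4],[0,0,0.2,0,0.4],[0,0,0.27,0,0.4],[0,0,0.27,0,0.4],[0,0,0.27,0,0.4]],
  ],
)

```text
clock: 12.25
tool_pos: [0.5026, -0.014, 0.027]
orientation: [-179.9, 0.0, -101.4]
force: [0.4, -0.0, 0.5]
opening: 0.0615
gripper_force: 0.0
```

carry_out(
  deltas=[
    [[0,0,0,0,0.1],[0,0,0,0,-0.1],[0,0,0,0,-0.3],[0,0,0,0,-0.5],[0,0,0,0,-0.6]],
  ],
)

```text
clock: 12.75
tool_pos: [0.5015, -0.0144, 0.0257]
orientation: [-180.0, 0.0, -101.4]
force: [-0.5, -0.2, -0.2]
opening: 0.027
gripper_force: 0.0
```

carry_out(
  deltas=[
    [[0,0,0,0,-0.7],[0,0,0,0,-0.8],[0,0,0,0,-1],[0,0,0,0,-1],[0,0,0,0,-1]],
  ],
)

```text
clock: 13.25
tool_pos: [0.5015, -0.0144, 0.0255]
orientation: [180.0, -0.0, -101.4]
force: [1.2, 0.0, 0.7]
opening: 0.0136
gripper_force: 30.0
```

carry_out(
  deltas=[
    [[0,0,-0.02,0,-1],[0,0,-0.06,0,-1],[0,0,-0.115,0,-1],[0,0,-0.175,0,-1],[0,0,-0.235,0,-1]],
  ],
)

```text
clock: 13.75
tool_pos: [0.5016, -0.0143, 0.074]
orientation: [-180.0, 0.0, -101.4]
force: [0.9, 0.6, -1.5]
opening: 0.0137
gripper_force: 30.0
```

carry_out(
  deltas=[
    [[0,0,-0.06,0,-1],[0,0,-0.12,0,-1],[0,0,-0.18,0,-1],[0,0,-0.23,0,-1],[0,0,-0.27,0,-1]],
  ],
)

```text
clock: 14.25
tool_pos: [0.5016, -0.0144, 0.1276]
orientation: [-180.0, 0.0, -101.4]
force: [0.8, -0.2, -2.0]
opening: 0.0138
gripper_force: 30.0
```

carry_out(
  deltas=[
    [[0,0,-0.03,0,-1],[0,0,-0.05,0,-1],[0,0,-0.07,0,-1],[0,0,-0.075,0,-1],[0,0,-0.075,0,-1]],
  ],
)

```text
clock: 14.75
tool_pos: [0.5014, -0.0144, 0.1414]
orientation: [180.0, -0.0, -101.4]
force: [0.8, 0.1, -1.8]
opening: 0.0137
gripper_force: 30.0
```

```bash
python3 - <<'E'
from h import *
s=ctrl.snapshot("side");t=ctrl.snapshot("top");o=ctrl.get_obs();print(o["tool_pos"],o["clock"],o["opening"],o["orientation"],o["gripper_force"])
save("lift.png",cv2.resize(s["color"][150:310,240:440],None,fx=4,fy=3.6,interpolation=cv2.INTER_CUBIC))
moves([.502,-.0145,.1426],-101.4,[(.5305,-.315,.142,-101.4)])
E
```

```text
[ 0.50125678 -0.01446552  0.14125338] 14.85 0.013688367476141751 [ 1.79969134e+02 -1.49612512e-02 -1.01385132e+02] 29.981301426887512
(0.5305, -0.315, 0.142, -101.4) -> [1.445, -0.437, 0.003] -0.0
```

View pics/lift.png

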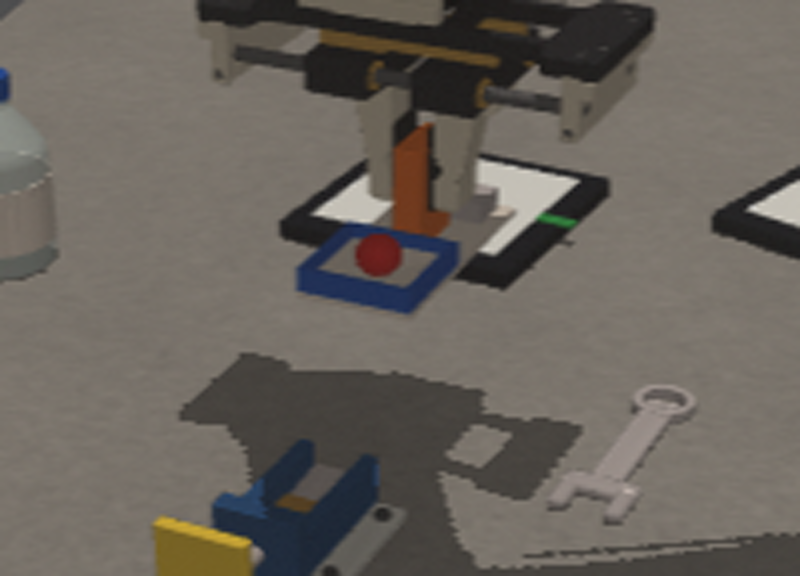

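The tray is lifted level with the ball in the pocket at about (335,221) in the side view. Carry it over to the pad.

carry_out(
  deltas=[
    [[0.019,-0.006,0,0,-1],[0.062,-0.019,0,0,-1],[0.129,-0.039,0,0,-1],[0.215,-0.065,0,0,-1],[0.311,-0.094,0,0,-1]],
  ],
)

```text
clock: 15.35
tool_pos: [0.5076, -0.0805, 0.1415]
orientation: [180.0, -0.0, -101.4]
force: [-0.1, 0.4, -1.2]
opening: 0.0136
gripper_force: 30.0
```

carry_out(
  deltas=[
    [[0.096,-0.029,0,0,-1],[0.191,-0.058,0,0,-1],[0.287,-0.087,0,0,-1],[0.383,-0.116,0,0,-1],[0.479,-0.145,0,0,-1]],
  ],
)

```text
clock: 15.85
tool_pos: [0.5168, -0.1807, 0.1414]
orientation: [180.0, -0.0, -101.4]
force: [0.8, 0.4, -0.7]
opening: 0.0139
gripper_force: 30.0
```

carry_out(
  deltas=[
    [[0.096,-0.029,0,0,-1],[0.191,-0.058,0,0,-1],[0.287,-0.087,0,0,-1],[0.373,-0.113,0,0,-1],[0.445,-0.135,0,0,-1]],
  ],
)

```text
clock: 16.35
tool_pos: [0.5255, -0.2734, 0.1413]
orientation: [180.0, -0.0, -101.4]
force: [0.5, 0.0, -1.6]
opening: 0.0141
gripper_force: 30.0
```

carry_out(
  deltas=[
    [[0.062,-0.019,0,0,-1],[0.115,-0.035,0,0,-1],[0.158,-0.048,0,0,-1],[0.187,-0.056,0,0,-1],[0.21,-0.063,0,0,-1]],
  ],
)

```text
clock: 16.85
tool_pos: [0.5301, -0.3153, 0.1415]
orientation: [180.0, 0.0, -101.4]
force: [0.3, 0.7, -3.0]
opening: 0.014
gripper_force: 30.0
```

carry_out(
  deltas=[
    [[0,0,0,0,-1],[0,0,0,0,-1],[0,0,0,0,-1],[0,0,0,0,-1],[0,0,0,0,-1]],
  ],
)

```text
clock: 17.35
tool_pos: [0.5301, -0.3147, 0.1416]
orientation: [-180.0, 0.0, -101.4]
force: [0.1, -0.0, -2.2]
opening: 0.0138
gripper_force: 30.0
```

```bash
python3 - <<'E'
from h import *
s=ctrl.snapshot("side");t=ctrl.snapshot("top");o=ctrl.get_obs();print(o["tool_pos"],o["clock"],o["opening"],o["orientation"],o["gripper_force"])
for l,k in(("T",t),("S",s)):
  for n,z in dict(pocket=.121,ball_center=.133,tray_grip=.161,pad_center=.016,paddle=.045).items():
    print(l,n,[(round(float(r["p"]),2),np.round(r["centre"]).tolist(),at_z(k,r["centre"],z)[:2].tolist()) for r in ctrl.spot_point(k,n)[:3]])
c=cv2.resize(t["color"][190:290,350:490],None,fx=5,fy=3,interpolation=cv2.INTER_CUBIC)
d=cv2.resize(s["color"][130:240,290:430],None,fx=5,fy=2.7,interpolation=cv2.INTER_CUBIC)
save("end.png",np.vstack([c,d]))
E
```

```text
[ 0.53013709 -0.31481294  0.14160938] 17.45 0.013755593212386355 [-1.79997045e+02  1.07578256e-03 -1.01369865e+02] 29.98146414756775
T pocket [(0.55, [433.0, 240.0], [0.5363, -0.2651])]
T ball_center []
T tray_grip [(0.55, [462.0, 242.0], [0.5308, -0.3152])]
T pad_center [(0.94, [207.0, 341.0], [0.3002, 0.233]), (0.58, [443.0, 353.0], [0.281, -0.3159]), (0.25, [282.0, 243.0], [0.5318, 0.066])]
T paddle [(0.88, [223.0, 232.0], [0.5519, 0.1984])]
S pocket [(0.72, [351.0, 163.0], [0.5425, -0.2662])]
S ball_center [(0.45, [356.0, 156.0], [0.5357, -0.2824])]
S tray_grip [(0.87, [359.0, 138.0], [0.5377, -0.3229])]
S pad_center [(0.88, [352.0, 206.0], [0.5371, -0.2525]), (0.75, [430.0, 360.0], [0.3112, 0.2283]), (0.64, [465.0, 210.0], [0.2749, -0.2951])]
S paddle []
```

View pics/end.png

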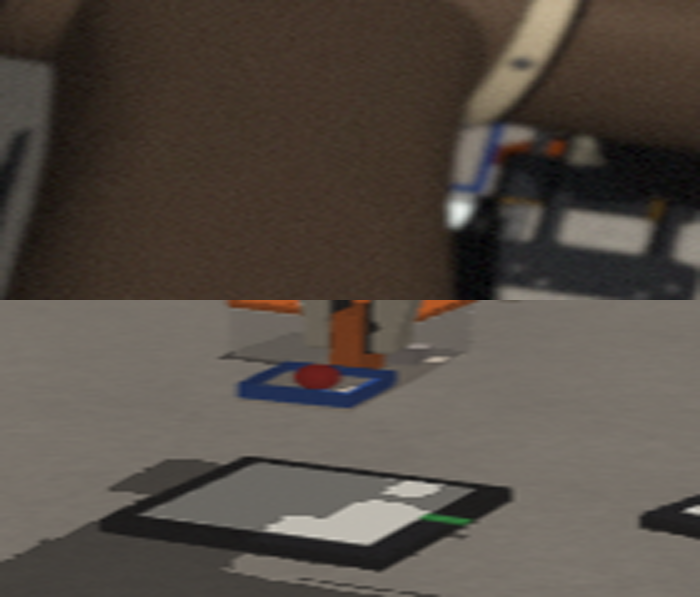

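The side view shows the tray level over the chosen pad, with the ball in the blue-rimmed pocket at (353,158). The pocket's middle is within about 5 mm of the pad's middle. Hand in.

```bash
python3 -c "
from h import *
print(ctrl.close_job())"
```

```text
the job is handed in; nothing more can be done
None
```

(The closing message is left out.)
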